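# Close up the row of parts boxes and draw out its guard bar

### The arm

A 6-joint arm with a two-finger parallel gripper is mounted at the origin on the work surface. World frame = base frame: x ahead of the robot, y to its left, z up, the work surface at z = 0. Lengths are in mm, angles in rad, forces in N, time in s.
With the tool pointing down it reaches from about 275 to 750 mm from the base axis. Payload 10.2 kg.
Tool frame: the origin (TCP) lies at the very end of the fingers, on their centre line; the grasp point (between the pads) lies 19 mm behind it; x points along the fingers, y is the direction in which the jaws open and shut, and the axes are right-handed (so a half turn about x gives the same grasp; the last joint's range is limited). The gripper opens to 85 mm and grips with 20 to 120 N. Pads are 22 mm wide; open, the fingers measure 114 mm over their backs; the gripper's body (76 mm by 85 mm) begins 54 mm behind the grasp point. The pads swing forward as they close: fully open they stand 13 mm farther back than shut.
Start: joints at [0.955, 0.313, 1.498, -0, 1.331, -0.223], TCP at [200.971, 485.017, 231.294] pointing down, gripper open.
Joint ranges: [-2.94, 2.94], [-0.97, 2.17], [0.19, 2.56], [-1.23, 4.37], [0.02, 3.11], [-2.88, 2.88]. Speed limits (rad/s): [2.39, 2.39, 3.01, 3.14, 3.14, 3.14].

### API

Orientations are given as a unit quaternion [w, x, y, z].
In Python, from rig import ctrl, viewer, order gives the robot as it stands. The module is installed in compiled form; this text tells all that it offers.
- The arm moves only by the tool carry_out, never from a script. Its argument "deltas" is a list of rows, each a list of 7 numbers: the gripper command: -1 is fully open, 1 is shut, values between are in proportion, then the shift along the tool's x, y, z in mm, then the turn, a rotation vector about the tool's x, y, z in degrees. A call has exactly 5 rows; each row is the pose to reach, as a shift and turn from the pose commanded when the call began, along the tool's axes at that moment; what a row does not reach only later rows make up. A row lasts 1/8 s, in which the tool goes at most 62.5 mm and 10.7 degrees, less where a joint would pass 70% of its speed; a pose out of reach is approached as far as the arm can. A call with a gripper value outside its range is refused whole. The fingers move at their own pace and stop on an object; "newtons" is the grip in N (left out, the last holds). Time passes only in rows, so rows that repeat a pose let the fingers close, or fill a call up. It gives the time, the measured TCP pose, the force and the opening at its end, in the units of the state.
- ctrl.sense(): the state, without advancing time (a new reading comes with each control period).
- viewer.capture(name): name is "side" or "top" or "wrist"; returns the picture (420x560x3 uint8, red, green, blue); there is no depth.
- viewer.calibration(name): a dict with "fx", "fy", "cx", "cy" (pixels), "xyz" and "attitude" of the camera in the world; the wrist camera has in their place "T_tool_cam" (4x4, takes a point from camera to tool coordinates, whose origin is the TCP and whose axes are the tool frame's). Camera axes: x right, y down, z forward; pixel columns grow to the right and rows downward; lengths in mm; the calibration is good to about 2 mm. A picture is of the moment at which its call begins: read the wrist's pose just before it. calibration takes no time and is no camera call.
- order.finish_job(): hands the job in, once; it reports no verdict.
The state is a dict: "time_s": time; "joints": joint angles; "dq": joint speeds; "tau": joint torques, N m; "eef_pos": TCP position; "ee_rot": TCP orientation; "force": force on the tool from outside, world axes, zero at the start; "wrist_torque": the same for the moment, N m; "grip_width": opening from 0.0 (shut) to 1.0 (fully open).
Only numpy, scipy, OpenCV 4.12 (cv2) and the standard library are available. Lean on these libraries where they do the work, as an engineer would, in place of code of your own. Each camera call takes 0.05 s, during which the arm holds its last target. There are 200 camera calls.

### The job

Push the loose parts box up against the end of the bolted row, so that the gap is closed and it stands flat on the counter in line with the row. Then squeeze the black grip post of the telescopic guard bar so that the release button on its side is pressed in, and draw the bar straight out past its first stop to its second stop, fully out, across the front of the box. Finish still squeezing and holding the grip post there, with the box still flush and the other things on the counter left alone.

Things in the scene. Friction and masses are not known exactly. Their poses are not given: they have to be found in the camera images.
- row_end (a point): Centre, 25 mm above the counter, of the exposed end face of the bolted row: two grey steel boxes end to end, each 56 (x) x 100 (y) x 50 mm high. The loose box is butted on this face. y points out of the face along the row, the way the bar draws out; x across the row, away from the bar; z up. The row fills y -201 to 0, x -28 to 28 mm.
- box_center (a point): Centre, 25 mm above the counter, of the loose grey steel box, 56 (x) x 100 (y) x 50 mm high, 0.35 to 0.7 kg, same make as the row's. It starts beyond the row's end with a gap of about 35 to 90 mm, up to 20 mm out of line, turned up to 0.25 rad. When flush its centre is 50 mm from row_end along row y, at row x 0. Pinch its sides across x from above.
- grip_post (a point): Centre of the squeeze area of the bar's upright black post (24 x 24 mm, 22 to 106 mm above the counter), 85 mm up; axes as row_end. Grey button on its -x face, 18 wide x 26 high, 9.5 mm proud, 3.5 pressed: pinch across x 33.5 mm, pressed 27.5, then centred 1.75 mm to -x of this point. In row_end's frame x -55 mm, y -50 (home) to +110 (second stop).
- tube_mid (a point): Middle of the bar's fixed outer steel tube, 24 x 24 mm, 200 mm long along the row's y, 30 mm above the counter, in front (-x side) of the row. In row_end's frame x -55 mm, y -270 to -70 mm. From its +y end the 15 mm square bar draws out at the same height, with the grip post on its end.
- bar (a joint): How far the bar is drawn out (m) along row +y: 0 home, 0.080 first stop, 0.160 second stop and hard end of travel. At home and each stop a catch locks it (1 mm play) unless the button is in by more than about 5 mm; with the button kept in it slides past the first stop. Friction 1.5 N, light damping.
- button (a joint): How far the release button is pressed in (m) along row +x: 0 out, 0.006 fully in. 2.4 N to start, 6 N to press fully; springs back when let go. It travels with the grip post.
- carton: Bystander: brown carton 50 x 75 x 35 mm lying on top of the row, about 150 mm behind row_end. Origin: centre of underside.
- oil_can: Bystander: can, 44 mm across, 90 mm high, standing behind the row (+x side). Origin: centre of underside.
- driver: Bystander: screwdriver lying in front of the bar, roughly along the row.
- spanner: Bystander: steel spanner lying off to the left.
- spool: Bystander: wire spool, 80 mm across, 46 mm high, off to the left. Origin: centre of underside.
- yellow_carton: Bystander: yellow carton 70 x 110 x 60 mm, off to the left. Origin: centre of underside.
- mug: Bystander: white mug, 80 mm across, 90 mm high, off to the right. Origin: centre of underside.

How it is judged:
By the outcome, as a careful person would: the job done as asked, in the order asked, and still so for the second after the job is handed in, while the arm keeps its last pose, push and grip.
It also fails if it takes over 48 s, if anything falls off the work surface, if the arm or the gripper's body presses on something with over 40 N, if the wrist force passes 120 N, or if a joint passes its speed limit or range.

## Working session

There is one attempt and no reset: what is moved stays moved. The work goes in short steps, Python scripts to look and compute and a tool call to move; the robot and the scene stay as the last step left them, time stands still between calls to the robot, and variables do not carry over. Pictures are saved under pics/ and viewed, about 8 in all and at most 12, crops included, and the job is handed in when it is done.

Besides the shell and the picture viewer there is one more tool, called as name(argument=value, ...) on one line, values as JSON. carry_out: Moves the arm, as the interface text tells. Its arguments: {"type":"object","properties":{"deltas":{"type":"array"},"newtons":{"type":"number"}},"required":["deltas"]}

```bash
mkdir -p pics
python3 - <<'E'
from rig import ctrl, viewer
import cv2
s=ctrl.sense();print(s)
for n in("top","side"):
    im=viewer.capture(n);cv2.imwrite(f"pics/{n}0.png",cv2.cvtColor(im,cv2.COLOR_RGB2BGR));print(viewer.calibration(n))
print(viewer.calibration("wrist"))
E
```

```text
{'time_s': 0.0, 'joints': array([ 9.54625782e-01,  3.13429382e-01,  1.49846730e+00, -2.78211847e-05,
        1.33103345e+00, -2.23391005e-01]), 'dq': array([-7.14501852e-05,  8.86909913e-04, -2.00937994e-04, -1.31422650e-03,
        8.22259743e-05, -1.79757987e-03]), 'tau': array([ 6.08661667e-04, -4.12273550e+01, -2.59742528e+01, -1.39375661e-04,
        4.20740369e-03,  4.71177418e-05]), 'eef_pos': array([200.79597752, 484.78165748, 230.73426695]), 'ee_rot': array([ 0.69333068,  0.13753955,  0.69369867, -0.13841097]), 'force': array([ 0.21163016, -0.11328727,  0.0177198 ]), 'wrist_torque': array([0.02586475, 0.00106662, 0.03964723]), 'grip_width': 1.0003861394056777}
{'fx': 405.5146530061522, 'fy': 405.5146530061522, 'cx': 278.110505383885, 'cy': 212.72298844985912, 'xyz': array([ 277.56875348,  -83.48074746, 1373.88362998]), 'attitude': array([-0.07453144,  0.70604084, -0.70004738,  0.07671417])}
{'fx': 414.376334703291, 'fy': 414.376334703291, 'cx': 280.7547053773921, 'cy': 206.21373011090662, 'xyz': array([  -96.92593893, -1046.38752501,  1049.73710128]), 'attitude': array([-0.40242548,  0.87220807, -0.24921029,  0.12329253])}
{'fx': 305.76027780220335, 'fy': 305.76027780220335, 'cx': 274.4110028522397, 'cy': 207.75162192346525, 'T_tool_cam': array([[ 7.54746850e-04, -2.78424342e-01,  9.60457868e-01,
        -1.42236656e+02],
       [ 9.99999151e-01, -8.10427732e-04, -1.02075172e-03,
         1.46900114e-01],
       [ 1.06258382e-03,  9.60457823e-01,  2.78423494e-01,
        -7.19437761e+01],
       [ 0.00000000e+00,  0.00000000e+00,  0.00000000e+00,
         1.00000000e+00]])}
```

View pics/top0.png

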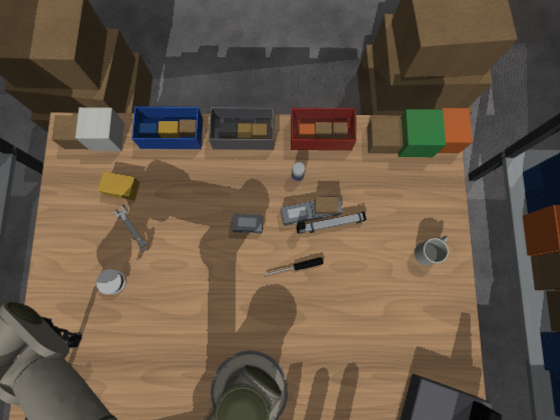

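View pics/side0.png

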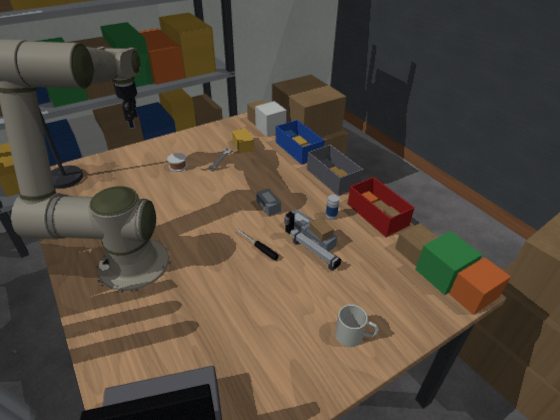

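The top view shows the row at about (283–342, 200–222), with the loose box at (247,223) and the post at (305,226). The bar lies on the robot side of the row. The side view agrees. I'll enlarge the top view.

Run:
```python
import cv2
im=cv2.imread("pics/top0.png")[180:270,225:375]
im=cv2.resize(im,None,fx=5.3,fy=5.3,interpolation=cv2.INTER_CUBIC)
cv2.imwrite("pics/top0c.png",im);print(im.shape)
```

```text
(477, 795, 3)
```

View pics/top0c.png

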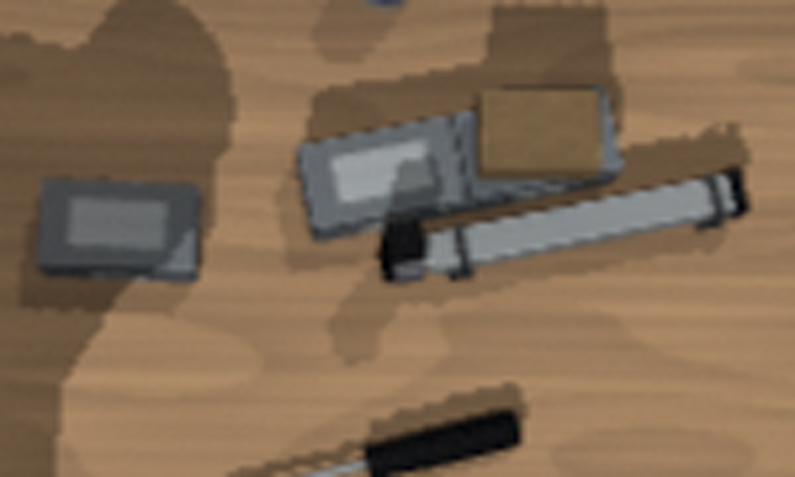

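The crop shows the box top's corners at about (42,178), (200,182), (198,270) and (40,268). The row's end edge runs from (299,148) to (314,236), its back edge goes to (470,112), and the post top is near (405,240).

```bash
cat > h.py <<'E'
import numpy as np, cv2
from scipy.spatial.transform import Rotation as R
from rig import ctrl, viewer
def rot(q): return R.from_quat(np.r_[q[1:],q[0]])
def cam(n,s=None):
    c=viewer.calibration(n)
    if n!="wrist": return c,rot(c["attitude"]).as_matrix(),np.array(c["xyz"])
    Rt=rot(s["ee_rot"]).as_matrix();T=c["T_tool_cam"]
    return c,Rt@T[:3,:3],Rt@T[:3,3]+s["eef_pos"]
def pix2w(n,uv,z,s=None):
    c,Rm,t=cam(n,s);uv=np.atleast_2d(uv).astype(float)
    d=np.c_[(uv[:,0]-c["cx"])/c["fx"],(uv[:,1]-c["cy"])/c["fy"],np.ones(len(uv))]@Rm.T
    return t+d*((z-t[2])/d[:,2])[:,None]
def w2pix(n,P,s=None):
    c,Rm,t=cam(n,s);p=(np.atleast_2d(P)-t)@Rm
    return np.c_[p[:,0]/p[:,2]*c["fx"]+c["cx"],p[:,1]/p[:,2]*c["fy"]+c["cy"]]
def snap(n,f):
    s=ctrl.sense();im=cv2.cvtColor(viewer.capture(n),cv2.COLOR_RGB2BGR);cv2.imwrite(f,im);return s,im
def plan(pos,ydir_deg):
    """tool-down pose, jaw (tool y) at world yaw ydir; prints shift+turn in tool axes from measured pose"""
    s=ctrl.sense();R0=rot(s["ee_rot"]);a=np.radians(ydir_deg)
    x=np.array([0,0,-1.]);y=np.array([np.cos(a),np.sin(a),0]);z=np.cross(x,y)
    R1=R.from_matrix(np.c_[x,y,z]);
    return s,R0.inv().apply(np.array(pos)-s["eef_pos"]),np.degrees((R0.inv()*R1).as_rotvec())
E
python3 - <<'E'
from h import *
np.set_printoptions(precision=2,suppress=True)
f=lambda p,z:pix2w("top",np.array(p)/5.3+[225-.4,180-.4],z)
b=f([(42,178),(200,182),(198,270),(40,268)],50);print(b,b.mean(0))
r=f([(299,148),(314,236),(470,112)],50);print(r)
print(f([(405,240)],106), f([(455,245),(715,195)],42))
s=ctrl.sense();print(rot(s["ee_rot"]).as_matrix())
E
```

```text
[[562.78  65.77  50.  ]
 [561.09 -33.78  50.  ]
 [504.9  -33.45  50.  ]
 [505.3   65.18  50.  ]] [533.52  15.93  50.  ]
[[ 583.63  -96.     50.  ]
 [ 527.13 -105.77   50.  ]
 [ 608.06 -204.38   50.  ]]
[[ 514.62 -159.44  106.  ]] [[ 523.66 -194.76   42.  ]
 [ 557.3  -359.8    42.  ]]
[[-0.    0.38  0.92]
 [-0.    0.92 -0.38]
 [-1.   -0.   -0.  ]]
```

Run:
```python
from h import *
np.set_printoptions(precision=1,suppress=True)
print(plan([530,-20,190],0)[1:])
```

```text
(array([  41. , -340.3,  497.3]), array([67.5,  0. ,  0.1]))
```

carry_out(deltas=[[-1, 4, -34, 50, 6.7, 0, 0], [-1, 8, -68, 100, 13.5, 0, 0], [-1, 12, -102, 150, 20, 0, 0], [-1, 16, -136, 199, 27, 0, 0], [-1, 20, -170, 249, 33.7, 0, 0]], newtons=40)

```text
time_s: 0.72
eef_pos: [366.5, 230.9, 211.1]
ee_rot: [0.623, 0.334, 0.623, -0.334]
force: [0.6, 0.9, -0.4]
grip_width: 0.999
```

Run:
```python
from h import *
np.set_printoptions(precision=1,suppress=True)
s,a,b=plan([530,-20,190],0);print(s["eef_pos"],a,b)
```

```text
[366.5 230.9 211.1] [ 21.1  -2.6 299.5] [33.6 -0.  -0. ]
```

carry_out(deltas=[[-1, 5, -1, 60, 7, 0, 0], [-1, 10, -1, 120, 14, 0, 0], [-1, 14, -2, 180, 21, 0, 0], [-1, 18, -2, 240, 28, 0, 0], [-1, 21, -2, 299, 33.6, 0, 0]])

```text
time_s: 1.35
eef_pos: [531.3, -18.8, 189.9]
ee_rot: [-0.5, -0.5, -0.5, 0.5]
force: [0.8, 0.8, -0.5]
grip_width: 0.998
```

Run:
```python
from h import *
np.set_printoptions(precision=2,suppress=True)
s,im=snap("wrist","pics/w1.png");print(s["eef_pos"],s["ee_rot"],s["time_s"])
cv2.imwrite("pics/w1b.png",cv2.resize(im,(800,600),interpolation=cv2.INTER_CUBIC))
np.savez("s1.npz",eef_pos=s["eef_pos"],ee_rot=s["ee_rot"])
```

```text
[531.26 -18.81 189.89] [-0.5 -0.5 -0.5  0.5] 1.35
```

View pics/w1b.png

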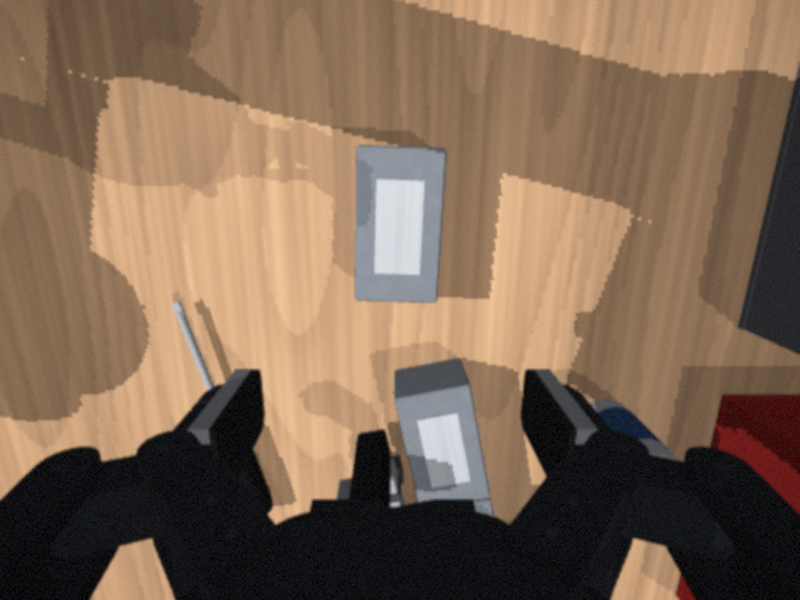

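The wrist view (800x600) shows the box top corners at (357,147), (445,149), (437,301) and (356,299). The row's top end edge runs from (397,398) to (470,386), with its sides going to (413,500) and (490,500).

Run:
```python
from h import *
np.set_printoptions(precision=2,suppress=True)
s=dict(np.load("s1.npz"));k=.7
f=lambda p,z:pix2w("wrist",(np.array(p)+.5)*k-.5,z,s)[:,:2]
b=f([(357,147),(445,149),(437,301),(356,299)],50)
r=f([(397,398),(470,386),(413,500),(490,500)],50)
e=f([(394,371),(462,359)],0)
print(b,b.mean(0));print(r,r[:2].mean(0),e,e.mean(0))
ang=lambda v:np.degrees(np.arctan2(v[1],v[0]))
print("box",ang(b[0]-b[3]),ang(b[1]-b[2]),ang(b[1]-b[0]),ang(b[2]-b[3]))
print("row",ang(r[0]-r[2]),ang(r[1]-r[3]),ang(r[1]-r[0]),ang(e[1]-e[0]))
```

```text
[[508.53  66.1 ]
 [562.38  64.85]
 [560.11 -32.32]
 [505.52 -30.84]] [534.13  16.95]
[[ 533.24 -105.31]
 [ 585.41  -95.79]
 [ 545.81 -193.85]
 [ 605.66 -193.9 ]] [ 559.32 -100.55] [[ 531.23 -108.16]
 [ 587.38  -97.38]] [ 559.31 -102.77]
box 88.22185025324346 88.65806450755154 -1.3274140157941683 -1.552773736558613
row 98.07890463315067 101.66631241907558 10.338467874972073 10.872156167881695
```

carry_out(deltas=[[-1, 30, 3, -35, 1.5, 0, 0], [-1, 85, 3, -35.3, 1.5, 0, 0], [-1, 135, 3, -35.3, 1.5, 0, 0], [-1, 170, 3, -35.3, 1.5, 0, 0], [-1, 182, 3, -35.3, 1.5, 0, 0]])

```text
time_s: 2.02
eef_pos: [532.3, 18.6, 6.4]
ee_rot: [-0.493, -0.505, -0.495, 0.506]
force: [-0.3, 0.1, 0.0]
grip_width: 0.996
```

carry_out(deltas=[[0.0, 0, 0, 0, 0, 0, 0], [0.6, 0, 0, 0, 0, 0, 0], [1, 0, 0, 0, 0, 0, 0], [1, 0, 0, 0, 0, 0, 0], [1, 0, 0, 0, 0, 0, 0]], newtons=30)

```text
time_s: 2.65
eef_pos: [534.5, 18.2, 9.8]
ee_rot: [0.495, 0.506, 0.493, -0.505]
force: [0.7, 0.2, 7.3]
grip_width: 0.651
```

carry_out(deltas=[[1, 0, 3, 11, -3, 0, 0], [1, 0, 6, 24, -7, 0, 0], [1, 0, 10, 38, -10, 0, 0], [1, 0, 13, 51, -12.3, 0, 0], [1, 0, 13.5, 53.4, -12.3, 0, 0]])

```text
time_s: 3.28
eef_pos: [546.6, -35.3, 9.8]
ee_rot: [0.546, 0.451, 0.545, -0.449]
force: [-1.6, 6.9, 8.5]
grip_width: 0.655
```

Run:
```python
from h import *
np.set_printoptions(precision=2,suppress=True)
s,im=snap("wrist","pics/w2.png");print(s["eef_pos"],s["ee_rot"],s["force"],s["time_s"])
print(rot(s["ee_rot"]).as_matrix())
s,im=snap("top","pics/t2.png")
im=cv2.resize(im[170:260,220:345],None,fx=6,fy=6,interpolation=cv2.INTER_CUBIC)
w=cv2.resize(cv2.imread("pics/w2.png"),None,fx=.75,fy=.75)
cv2.imwrite("pics/t2c.png",im);cv2.imwrite("pics/w2c.png",cv2.imread("pics/w2.png"))
```

```text
[546.57 -35.34   9.8 ] [ 0.55  0.45  0.55 -0.45] [-1.56  6.93  8.53] 3.275
[[ 0.    0.98  0.19]
 [ 0.    0.19 -0.98]
 [-1.    0.   -0.  ]]
```

View pics/w2c.png

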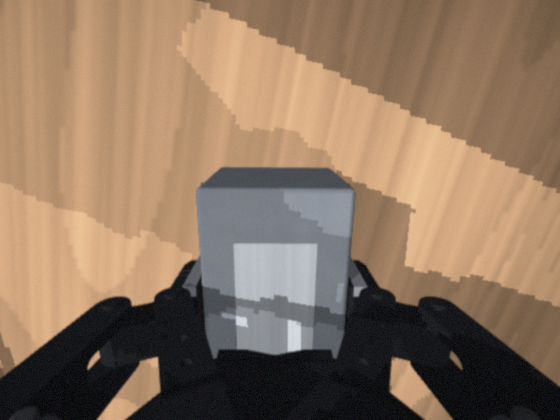

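The box is gripped square in the jaws; its +y top edge is at row 188, columns 199–353. I'll push it toward the row in small steps.

carry_out(deltas=[[1, 0, 0, 4, 0, 0, 0], [1, 0, 0, 8, 0, 0, 0], [1, 0, 0, 11, 0, 0, 0], [1, 0, 0, 13, 0, 0, 0], [1, 0, 0, 15, 0, 0, 0]])

```text
time_s: 4.0
eef_pos: [549.2, -49.3, 9.8]
ee_rot: [0.546, 0.45, 0.545, -0.449]
force: [-1.7, 9.0, 8.2]
grip_width: 0.656
```

carry_out(deltas=[[1, 0, 0, 1, 0, 0, 0], [1, 0, 0, 2, 0, 0, 0], [1, 0, 0, 3, 0, 0, 0], [1, 0, 0, 4, 0, 0, 0], [1, 0, 0, 4, 0, 0, 0]])

```text
time_s: 4.62
eef_pos: [548.8, -49.8, 9.7]
ee_rot: [0.544, 0.451, 0.547, -0.448]
force: [-5.9, 27.1, 15.6]
grip_width: 0.651
```

Run:
```python
from h import *
np.set_printoptions(precision=2,suppress=True)
s,im=snap("top","pics/t3.png");print(s["eef_pos"],s["force"],s["wrist_torque"])
cv2.imwrite("pics/t3c.png",cv2.resize(im[160:260,235:370],None,fx=5.9,fy=5.9,interpolation=cv2.INTER_CUBIC))
```

```text
[548.8  -49.83   9.72] [-5.86 27.08 15.57] [3.74 0.48 0.33]
```

View pics/t3c.png

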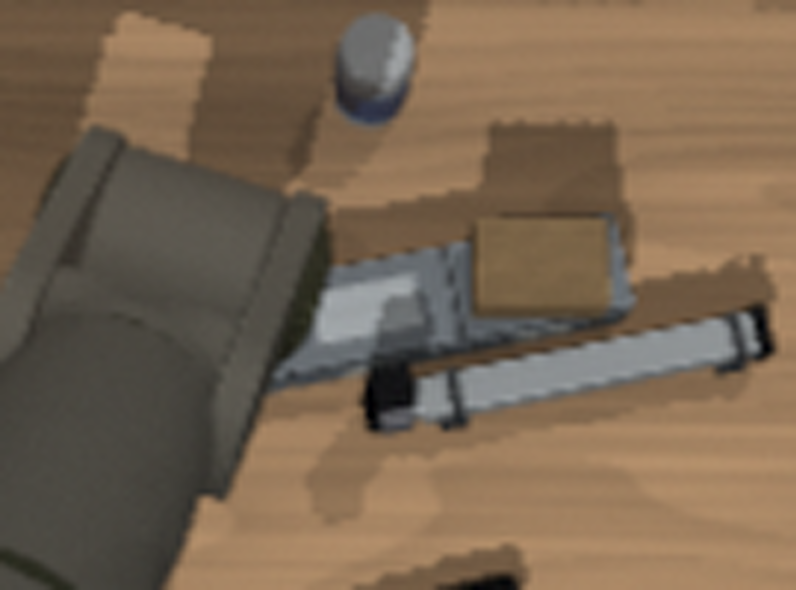

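Pushing force rose to 27 N, so the box has made contact. I'll release, rise, back off and look at the seam.

carry_out(deltas=[[0.0, 0, 0, 3, 0, 0, 0], [-1, 0, 0, 3, 0, 0, 0], [-1, 0, 0, 0, 0, 0, 0], [-1, 0, 0, 0, 0, 0, 0], [-1, -30, 0, 0, 0, 0, 0]])

```text
time_s: 5.3
eef_pos: [548.2, -53.9, 37.1]
ee_rot: [0.544, 0.449, 0.547, -0.451]
force: [0.7, 0.5, 0.3]
grip_width: 1.001
```

carry_out(deltas=[[-1, -50, 0, -10, 0, 0, 0], [-1, -100, 0, -30, 0, 0, 0], [-1, -140, 0, -45, 0, 0, 0], [-1, -150, 0, -45, 0, 0, 0], [-1, -150, 0, -45, 0, 0, 0]])

```text
time_s: 5.92
eef_pos: [540.8, -10.2, 187.9]
ee_rot: [0.546, 0.45, 0.546, -0.45]
force: [-0.7, 0.1, 0.0]
grip_width: 1.0
```

Run:
```python
from h import *
np.set_printoptions(precision=2,suppress=True)
s,im=snap("wrist","pics/w4.png");print(s["eef_pos"],s["ee_rot"],s["force"])
np.savez("s4.npz",eef_pos=s["eef_pos"],ee_rot=s["ee_rot"])
cv2.imwrite("pics/w4c.png",cv2.resize(im[60:,150:430],None,fx=1.66,fy=1.66,interpolation=cv2.INTER_CUBIC))
```

```text
[540.75 -10.22 187.93] [ 0.55  0.45  0.55 -0.45] [-0.7   0.14  0.01]
```

View pics/w4c.png

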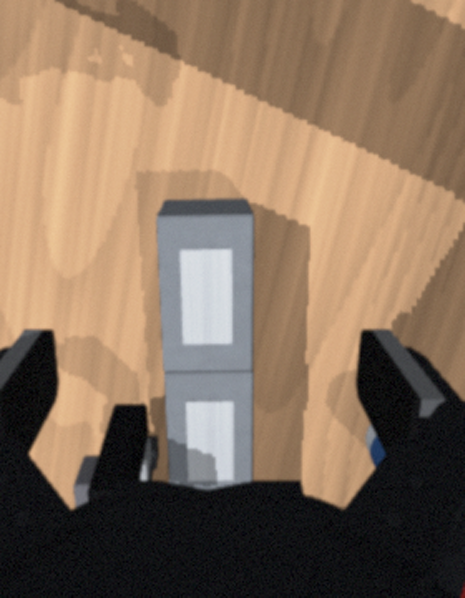

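The seam is closed at crop row 371. The box's sides run from (158,213) to (164,371) and from (253,213) to (252,371). The row's sides continue almost in line. I'll check the edges at sub-pixel level.

Run:
```python
from h import *
np.set_printoptions(precision=2,suppress=True)
s=dict(np.load("s4.npz"));im=cv2.imread("pics/w4.png");sub=im[170:355,235:315]
cv2.imwrite("pics/w4d.png",cv2.resize(sub,(258,597),interpolation=cv2.INTER_CUBIC))
big=cv2.resize(im[262:308,235:315],None,fx=8,fy=8,interpolation=cv2.INTER_CUBIC)
cv2.imwrite("pics/w4e.png",big)
k=1.66;f=lambda p:pix2w("wrist",(np.array(p)+.5)/k-.5+[150,60],50,s)[:,:2]
P=f([(158.5,213),(164,369),(253,213),(252,369),(165,373),(168,480),(252,373),(251,480)])
x=rot(s["ee_rot"]).as_matrix()[:2,1];y=np.array([-x[1],x[0]])
print(np.degrees(np.arctan2(x[1],x[0])));print(np.c_[P@x,P@y],P)
```

```text
10.976153162541143
[[ 500.47 -103.73]
 [ 501.15 -202.39]
 [ 553.8  -103.78]
 [ 555.58 -202.43]
 [ 501.7  -205.17]
 [ 501.77 -284.99]
 [ 555.65 -205.21]
 [ 556.88 -285.02]] [[ 511.07   -6.55]
 [ 530.51 -103.27]
 [ 563.43    3.56]
 [ 583.96  -92.94]
 [ 531.59 -105.89]
 [ 546.85 -184.24]
 [ 584.55  -95.66]
 [ 600.96 -173.77]]
```

View pics/w4e.png

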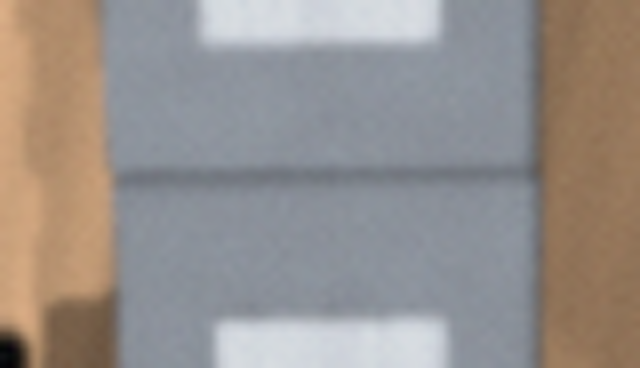

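The seam is tight, and the box's left edge is only about 5 px (0.5 mm) off the row's. The yaws agree to about 0.3°, so the box is flush. Next I'll plan the post grasp and check its clearance from the can.

Run:
```python
from h import *
np.set_printoptions(precision=1,suppress=True)
a=np.radians(11.4);x=np.array([np.cos(a),np.sin(a)]);y=np.array([-x[1],x[0]])
re=np.array([557.6,-99.4])
for z,uv in((90,(298,165.5)),):
    c=pix2w("top",[uv],z)[0,:2];print("can",c,(c-re)@x,(c-re)@y)
t=re-56.75*x-50*y;print(t)
s,d,r=plan([*t,64],11.4);print(d,r)
```

```text
can [ 718.3 -151.2] 147.30151709868352 -82.49694073947238
[ 511.9 -159.6]
[123.  -56.2 141.3] [-0.4 -0.   0.1]
```

carry_out(deltas=[[-1, 0, -20, 48, -0.4, 0, 0], [-1, 10, -40, 100, -0.4, 0, 0], [-1, 30, -56, 135, -0.4, 0, 0], [-1, 55, -56.2, 141.3, -0.4, 0, 0], [-1, 60, -56.2, 141.3, -0.4, 0, 0]])

```text
time_s: 6.6
eef_pos: [511.2, -159.5, 125.5]
ee_rot: [0.545, 0.448, 0.549, -0.449]
force: [-0.3, -0.2, 0.8]
grip_width: 1.0
```

Run:
```python
from h import *
np.set_printoptions(precision=2,suppress=True)
s,im=snap("wrist","pics/w5.png");print(s["eef_pos"],s["time_s"])
np.savez("s5.npz",eef_pos=s["eef_pos"],ee_rot=s["ee_rot"])
a=np.radians(11.4);x=np.array([np.cos(a),np.sin(a),0]);y=np.array([-x[1],x[0],0])
p=np.array([513.6,-159.3,106]);
print(w2pix("wrist",[p+12*i*x+12*j*y for i,j in((-1,-1),(1,-1),(1,1),(-1,1))],s))
cv2.imwrite("pics/w5c.png",cv2.resize(im[150:,150:430],None,fx=2.2,fy=2.2,interpolation=cv2.INTER_CUBIC))
```

```text
[ 511.19 -159.48  125.54] 6.6
[[260.05 268.37]
 [301.12 268.35]
 [302.02 229.67]
 [259.38 229.72]]
```

View pics/w5c.png

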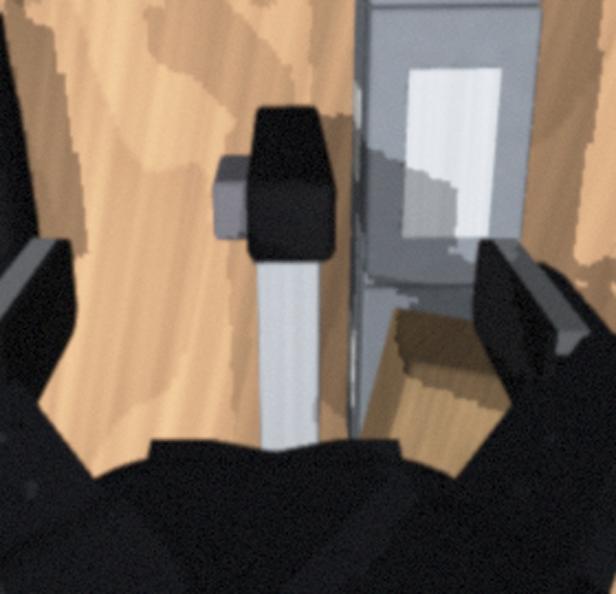

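The post top spans crop (248–335, 183–262), which is within about 1 mm of the prediction, and the button is on the left. I'll descend 62 mm with a +1 mm y correction, then squeeze.

carry_out(deltas=[[-0.8, 18, 1, 0, 0, 0, 0], [-0.6, 40, 1, 0, 0, 0, 0], [-0.5, 56, 1, 0, 0, 0, 0], [-0.5, 62, 1, 0, 0, 0, 0], [-0.5, 62, 1, 0, 0, 0, 0]])

```text
time_s: 7.28
eef_pos: [513.7, -158.9, 66.5]
ee_rot: [0.547, 0.448, 0.547, -0.448]
force: [0.6, -0.2, -0.4]
grip_width: 0.751
```

carry_out(deltas=[[0, 0, 0, 0, 0, 0, 0], [0.4, 0, 0, 0, 0, 0, 0], [1, 0, 0, 0, 0, 0, 0], [1, 0, 0, 0, 0, 0, 0], [1, 0, 0, 0, 0, 0, 0]], newtons=40)

```text
time_s: 7.9
eef_pos: [514.5, -159.0, 67.2]
ee_rot: [0.548, 0.448, 0.547, -0.447]
force: [6.9, 1.4, 3.6]
grip_width: 0.294
```

The opening reads 25 mm against the expected 27.5 mm. I'll test the catch with a gentle 4 mm pull.

carry_out(deltas=[[1, 0, 1, -1, 0, 0, 0], [1, 0, 1, -2, 0, 0, 0], [1, 0, 1, -3, 0, 0, 0], [1, 0, 1, -4, 0, 0, 0], [1, 0, 1, -4, 0, 0, 0]])

```text
time_s: 8.52
eef_pos: [513.8, -155.3, 67.2]
ee_rot: [0.548, 0.447, 0.547, -0.448]
force: [-0.8, -0.3, 7.2]
grip_width: 0.291
```

It moved about 3.8 mm almost without force, so the catch is released. I'll draw it out while watching the lateral force.

carry_out(deltas=[[1, 0, 0, -8, 0, 0, 0], [1, 0, 0, -20, 0, 0, 0], [1, 0, 0, -34, 0, 0, 0], [1, 0, 0, -48, 0, 0, 0], [1, 0, 0, -60, 0, 0, 0]])

```text
time_s: 9.15
eef_pos: [501.4, -96.2, 67.2]
ee_rot: [0.547, 0.447, 0.547, -0.448]
force: [-4.2, -3.3, 9.9]
grip_width: 0.292
```

carry_out(deltas=[[1, 0, -0.3, -10, 0, 0, 0], [1, 0, -0.6, -23, 0, 0, 0], [1, 0, -0.8, -37, 0, 0, 0], [1, 0, -1, -50, 0, 0, 0], [1, 0, -1, -60, 0, 0, 0]])

```text
time_s: 9.78
eef_pos: [488.8, -37.5, 67.2]
ee_rot: [0.547, 0.447, 0.547, -0.448]
force: [-2.0, -2.8, 10.2]
grip_width: 0.295
```

carry_out(deltas=[[1, 0, -0.2, -8, 0, 0, 0], [1, 0, -0.2, -17, 0, 0, 0], [1, 0, -0.3, -25, 0, 0, 0], [1, 0, -0.3, -30, 0, 0, 0], [1, 0, -0.3, -32, 0, 0, 0]])

```text
time_s: 10.4
eef_pos: [482.2, -6.3, 67.2]
ee_rot: [0.547, 0.447, 0.547, -0.448]
force: [-3.4, -2.8, 10.0]
grip_width: 0.291
```

carry_out(deltas=[[1, 0, 0, -1, 0, 0, 0], [1, 0, 0, -2, 0, 0, 0], [1, 0, 0, -3, 0, 0, 0], [1, 0, 0, -4, 0, 0, 0], [1, 0, 0, -4, 0, 0, 0]])

```text
time_s: 11.02
eef_pos: [481.4, -2.5, 67.2]
ee_rot: [0.547, 0.447, 0.547, -0.448]
force: [-3.0, -1.1, 11.1]
grip_width: 0.294
```

carry_out(deltas=[[1, 0, 0, -1, 0, 0, 0], [1, 0, 0, -2, 0, 0, 0], [1, 0, 0, -2.5, 0, 0, 0], [1, 0, 0, -2.5, 0, 0, 0], [1, 0, 0, -2.5, 0, 0, 0]])

```text
time_s: 11.65
eef_pos: [481.4, -2.2, 67.2]
ee_rot: [0.548, 0.447, 0.546, -0.449]
force: [-2.1, -16.3, 7.9]
grip_width: 0.291
```

The hard end is reached: travel is 160 mm and the pull has risen to 16 N. Final check with pictures.

Run:
```python
from h import *
np.set_printoptions(precision=2,suppress=True)
s,t=snap("top","pics/t6.png");_,w=snap("wrist","pics/w6.png");_,d=snap("side","pics/d6.png")
print(ctrl.sense()["eef_pos"],ctrl.sense()["force"],ctrl.sense()["grip_width"])
A=cv2.resize(t[150:290,200:400],(400,280),interpolation=cv2.INTER_CUBIC)
B=cv2.resize(d[170:282,210:370],(400,280),interpolation=cv2.INTER_CUBIC)
C=cv2.resize(w[120:330,160:460],(400,280),interpolation=cv2.INTER_CUBIC)
D=cv2.resize(t,(400,300))[:280]
cv2.imwrite("pics/fin.png",np.vstack([np.hstack([A,B]),np.hstack([C,D])]))
```

```text
[481.46  -2.2   67.26] [ -2.15 -17.48   7.81] 0.29298594431665365
```

View pics/fin.png

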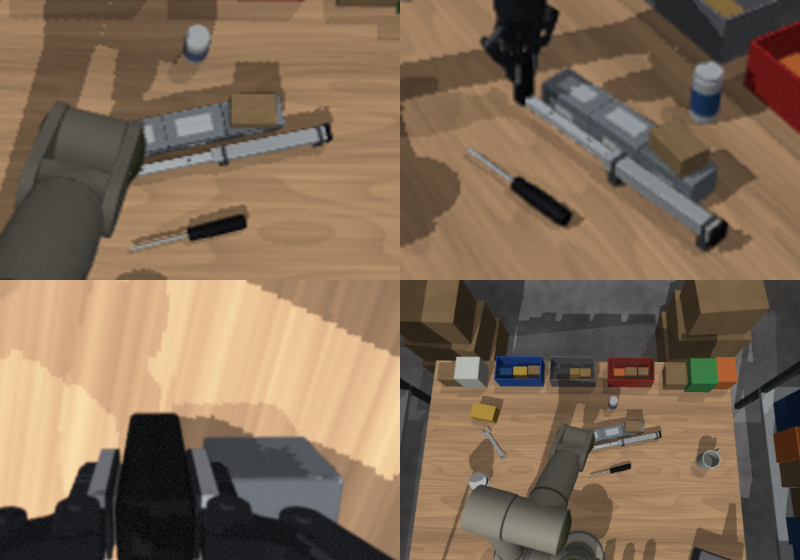

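Run:
```python
from h import *
s=ctrl.sense();p=w2pix("wrist",[[511.1,-6.6,50],[563.4,3.6,50]],s)
print((p-[160,120])*4/3+[0,280], s["time_s"])
```

```text
[[220.41231989 475.44020872]
 [343.8313341  476.15043034]] 11.8
```

The predicted position of the box's far top corner, (344,476), matches the picture at about (341,480), so the box hasn't moved. Handing in.

```bash
python3 -c "
from rig import order
print(order.finish_job())"
```

```text
the job is handed in; nothing more can be done
None
```

I pushed the loose box up against the row, then squeezed the grip post and drew the bar past its first stop to its second. I handed the job in at about 12 s, with the gripper still holding the post at 40 N.

- **Box:** after I let go of it, the wrist picture showed the seam closed, about 0.5 mm out of line across the row and within about 0.3° in yaw. In the final picture its far corner was within about 2 mm of where that put it.
- **Bar:** it travelled about 160 mm with roughly 3 N of drag, without catching at the first stop. The pull then rose to about 17 N at the hard end.
- **Bystanders:** they looked unmoved in the final pictures.
- **One check disagreed:** the gripper opening read about 25 mm on the post, where 27.5 mm was expected with the button pressed. The catch had released and the bar slid freely, so I took the button to be in.

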